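Pad under the hanging press foot, then screw the foot down to it

TASK

The bench press stands on three of its four screw feet; the fourth, at the corner without a rubber pad, hangs in the air. Lay the loose black rubber pad flat under that foot so that the whole foot will stand on it, then screw the foot down by its knob, clockwise, until it just bears lightly on the pad, and let go: stop at the first resistance and never jack the foot hard against it. Leave everything else on the bench where it is.

Things in the scene. Friction and masses are not known exactly. Their poses are not given: they have to be found in the camera images.
- press: Heavy (25 kg) green lever press on a grey base with four screw feet; it does not move. Origin on the table under the middle; z up, x to its back, y to its left. Feet at x -90 or 90, y -150 or 150 mm; the one at x -90, y +150 hangs, the others stand on pads like the loose one, lying along y and sticking out sideways. Base and foot arms lie 40 to 62 mm above the table, open below.
- press_head (a point): Middle of the press's column and head, 270 mm above the table, over the press's origin. Column, head and lever stand within 80 mm of it in x and 75 mm in y, up to 391 mm above the table.
- foot_axis (a point): On the axis of the hanging foot, at the top of its boss (44 mm across, 40 to 66 mm above the table), fixed to the press, axes as the press. Above it on the axis: a black fluted round knob, 41 mm across and 26 mm high, its top 104 to 107 mm above the table at the start. Through the boss runs a 16 mm spindle; below is a foot disc 42 mm across, 10 mm high, turning and sinking with the knob.
- foot_boss (a point): Underside of that boss, same axis, 40 mm up. At the start the foot's flat sole hangs 2.2 to 4 mm over the top of a pad laid under it. Right-hand thread, 4 mm a turn: clockwise from above it sinks 0.64 mm per rad. It turns freely at 0.04 N m. The sole is cushioned: pressing force grows about 9 N per rad, and the rubbing adds about 0.023 N m per N while turning, fading once stopped.
- pad: Loose black ribbed rubber pad, 140 (x) x 60 (y) x 10 (z) mm, about 110 g, lying flat on the table. Origin at the centre of its underside, z up, x along its length; both ends are alike. With one end under the foot the other end sticks out sideways from the press.
- clip_tray: Blue tray 150 x 150 x 45 mm with yellow and white clips, not to be disturbed. Origin at the centre of its underside.
- wrench: Steel wrench, 170 mm long, lying on the table, not to be disturbed.
- spare_foot: Spare screw foot standing upright, 42 mm disc below, black knob on top, 92 mm high, not to be disturbed. Origin at the centre of its underside.
- glue_bottle: White bottle with a red cap, 52 mm in diameter, 150 mm high, not to be disturbed. Origin at the centre of its underside.
- eyelet_jar: Brass-coloured jar, 68 mm in diameter, 70 mm high, not to be disturbed. Origin at the centre of its underside.
- strap_reel: Yellow ring 110 mm in diameter, 22 mm high, lying on the table, not to be disturbed. Origin at the centre of its underside.
- gauge_block: Aluminium stop 110 x 35 mm, 32 mm high, not to be disturbed. Origin at the centre of its underside.
Mind the look-alikes: they are no part of the job. Of the things shaped like the pad, the black one is meant.

How it is judged:
By the outcome, as a careful person would: the job done as asked, in the order asked, and still so for the second after the job is handed in, with the robot touching nothing.
It also fails if it takes over 72 s, if anything falls off the work surface, if the arm or the gripper's body presses on something with over 40 N, if the wrist force passes 120 N, or if a joint passes its speed limit or range.

ROBOT

A 6-joint arm with a two-finger parallel gripper is mounted at the origin on the work surface. World frame = base frame: x ahead of the robot, y to its left, z up, the work surface at z = 0. Lengths are in m, angles in rad, forces in N, time in s.
With the tool pointing down it reaches from about 0.35 to 0.925 m from the base axis. Payload 6.4 kg.
Tool frame: the origin (TCP) lies at the very end of the fingers, on their centre line; the grasp point (between the pads) lies 19 mm behind it; y points along the fingers, x is the direction in which the jaws open and shut, and the axes are right-handed (so a half turn about y gives the same grasp; the last joint's range is limited). The gripper opens to 94 mm and grips with 3 to 60 N. Pads are 16 mm wide; open, the fingers measure 119 mm over their backs; the gripper's body (75 mm by 177 mm) begins 78 mm behind the grasp point.
Start: joints at [1.016, 0.245, 1.558, -0, 1.339, -0.174], TCP at [0.242, 0.603, 0.205] pointing down, gripper open.
Joint ranges: [-3.13, 3.13], [-1.02, 2.26], [0.13, 2.54], [-0.95, 4.09], [0.21, 2.88], [-2.74, 2.74]. Speed limits (rad/s): [2.57, 2.57, 3.14, 3.14, 3.14, 3.14].

INTERFACE

Orientations are given as a unit quaternion [w, x, y, z].
In Python, from station import monitor, optics, hand_in gives the robot as it stands. The module is installed in compiled form; this text tells all that it offers.
- The arm moves only by the shell command python3 -m crank 'ROWS' [FORCE]. ROWS is JSON, a list of rows, each a list of 3 entries, a list of its own where there are three numbers: the shift along the tool's x, y, z in mm, then the turn, a rotation vector about the tool's x, y, z in units of 6 degrees (1.0 is 6 degrees), then the closure, from -1 (fully open) to 1 (shut). In form: [[[tx, ty, tz], [wx, wy, wz], jaw], ...]. A call has 1 to 8 rows; each row is the pose to reach, as a shift and turn from the pose commanded when the call began, along the tool's axes at that moment; what a row does not reach only later rows make up. A row lasts 1/8 s, in which the tool goes at most 62.5 mm and 10.7 degrees, less where a joint would pass 70% of its speed; a pose out of reach is approached as far as the arm can. A call with a gripper value outside its range is refused whole. The fingers move at their own pace and stop on an object; FORCE is the grip in N (left out, the last holds). Time passes only in rows, so rows that repeat a pose let the fingers close. It gives the time, the measured TCP pose, the force and the opening at its end, in the units of the state.
- monitor.observe(): the state, without advancing time (a new reading comes with each control period).
- optics.capture(name): name is "side" or "top"; returns (picture, depth): 384x512x3 uint8, red, green, blue; 384x512 float32, m along the optical axis (not along the pixel's ray), 0 where there is no reading.
- optics.camera_model(name): a dict with "camera_matrix" (3x3 intrinsics, pixels), "dist" ([k1, k2, p1, p2, k3] as OpenCV has them; the pictures are not rectified), "rvec" (rotation vector, rad) and "tvec" (3), from world to camera coordinates, as OpenCV has them. Camera axes: x right, y down, z forward; pixel columns grow to the right and rows downward; lengths in m; the calibration is good to about 2 mm. A picture is of the moment at which its call begins. camera_model takes no time and is no camera call.
- hand_in(): hands the job in, once; it reports no verdict.
Trained networks look in the newest picture that a camera, given by its name, has taken for a name from the list of things; names that differ only in an ending like _2 or _b are one class to them, and where a whole thing is asked for, a point or a joint stands for the part that bears it (a point fixed in the world has none). Each returns a list of dicts, best first, with "conf" (0 to 1); they miss things now and then, are a little off and sometimes report something else, mostly with a low value. They report only what shows in the picture. A call takes as long as a camera call. They do not tell look-alikes from the thing itself.
- optics.find_in(name, camera): "centre" ([x, y, z] in m, in world coordinates, good to about 4 mm: the middle of the surface that is visible of it).
- optics.spot_point(name, camera): "centre" ([x, y, z] in m, in world coordinates, good to about 4 mm: a listed point, or the origin of a listed thing).
The state is a dict: "t": time; "joint_pos": joint angles; "joint_vel": joint speeds; "tau": joint torques, N m; "tool_pos": TCP position; "ee_rot": TCP orientation; "wrist_force": force on the tool from outside, world axes, zero at the start; "moment": the same for the moment, N m; "gripper_width": opening from 0.0 (shut) to 1.0 (fully open).
Only numpy, scipy, OpenCV 4.12 (cv2) and the standard library are available. Lean on these libraries where they do the work, as an engineer would, in place of code of your own. Each camera call takes 0.05 s, during which the arm holds its last target.

## Working session

There is one attempt and no reset: what is moved stays moved. The work goes in short steps, Python scripts to look and compute and a shell command to move; the robot and the scene stay as the last step left them, time stands still between calls to the robot, and variables do not carry over. Pictures are saved under pics/ and viewed, and the job is handed in when it is done.

```bash
mkdir -p pics; ls; python3 - <<'E'
from station import monitor, optics
import cv2, numpy as np
s=monitor.observe()
for k,v in s.items(): print(k,np.round(v,3))
for n in ("top","side"):
    p,d=optics.capture(n)
    cv2.imwrite(f"pics/{n}0.png",p[:,:,::-1]); np.save(f"pics/{n}0_d.npy",d)
    m=optics.camera_model(n); R=cv2.Rodrigues(np.array(m["rvec"]))[0]
    print(n,np.round(-R.T@np.array(m["tvec"]).ravel(),3),np.round(R,2).tolist(),np.round(m["camera_matrix"],1).tolist())
    for o in ("press","foot_axis","foot_boss","press_head","pad","gauge_block","clip_tray","spare_foot","strap_reel","glue_bottle","eyelet_jar","wrench"):
        print(o,[(np.round(q["centre"],3).tolist(),round(q["conf"],2)) for q in optics.spot_point(o,n)])
E
```

```text
pics
t 0.0
joint_pos [ 1.016  0.246  1.559 -0.     1.339 -0.174]
joint_vel [ 0.     0.     0.001 -0.     0.001  0.   ]
tau [-0.0000e+00 -4.1581e+01 -3.1461e+01  6.9000e-02  3.3000e-02 -0.0000e+00]
tool_pos [0.241 0.603 0.204]
ee_rot [-0.585  0.586  0.396 -0.397]
wrist_force [-0.533 -0.517 -0.476]
moment [ 0.047 -0.04  -0.009]
gripper_width 1.0
top [0.349 0.128 1.175] [[-0.01, -1.0, -0.01], [-0.99, 0.01, -0.11], [0.11, 0.01, -0.99]] [[387.1, 0.0, 256.2], [0.0, 387.1, 191.0], [0.0, 0.0, 1.0]]
press [([0.629, -0.15, -0.0], 0.73)]
foot_axis [([0.346, -0.24, 0.001], 0.73), ([0.544, 0.0, 0.036], 0.71), ([0.544, -0.005, 0.067], 0.57)]
foot_boss [([0.543, -0.0, 0.036], 0.82)]
press_head [([0.632, -0.153, 0.27], 0.89)]
pad [([0.37, 0.175, -0.0], 0.93), ([0.183, 0.295, 0.004], 0.63), ([0.512, 0.288, 0.001], 0.62)]
gauge_block [([0.351, 0.316, 0.003], 0.87)]
clip_tray [([0.722, 0.326, -0.002], 0.79), ([0.354, 0.315, 0.0], 0.67)]
spare_foot [([0.736, 0.176, -0.004], 0.6), ([0.718, 0.326, -0.0], 0.45)]
strap_reel [([0.505, 0.482, -0.001], 0.65)]
glue_bottle [([0.367, 0.503, 0.0], 0.63)]
eyelet_ja
[... 299 characters left out ...]
, 0.479, -0.001], 0.7)]
foot_axis [([0.544, -0.004, 0.069], 0.61), ([0.366, 0.505, 0.0], 0.17)]
foot_boss [([0.542, -0.002, 0.041], 0.91), ([0.544, -0.007, 0.069], 0.37)]
press_head [([0.633, -0.153, 0.272], 0.69), ([0.342, -0.241, -0.002], 0.56)]
pad [([0.183, 0.296, -0.004], 0.86), ([0.51, 0.292, 0.0], 0.6), ([0.37, 0.178, 0.002], 0.39)]
gauge_block []
clip_tray [([0.723, 0.329, 0.002], 0.88), ([0.635, -0.151, 0.273], 0.6)]
spare_foot [([0.739, 0.178, -0.002], 0.68)]
strap_reel [([0.503, 0.48, 0.001], 0.8), ([0.511, 0.29, 0.003], 0.24)]
glue_bottle [([0.365, 0.507, 0.001], 0.57)]
eyelet_jar [([0.615, 0.492, 0.0], 0.79), ([0.541, -0.005, 0.04], 0.57)]
wrench [([0.341, -0.241, -0.001], 0.6)]
```

View pics/top0.png

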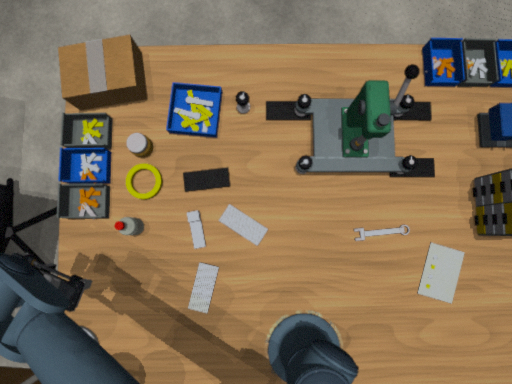

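View pics/side0.png

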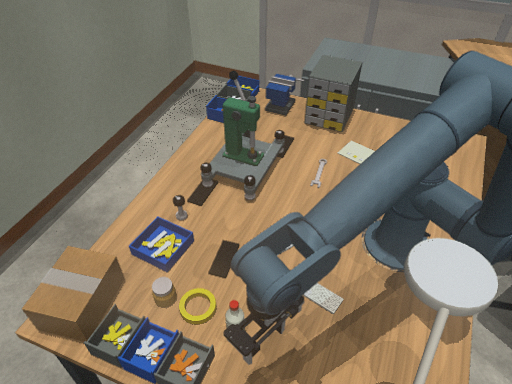

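The top picture shows the hanging foot's knob at (305,163), the front-left foot with no pad under it. The candidates for the pad are:
- **Black bar:** (206,180)
- **White or grey ribbed plates:** (243,224) and (203,287)
- **Light block, probably the gauge block:** (196,229)
- **Pads already under the other feet:** (282,110), (415,110) and (412,168)

I choose the black bar at (206,180), and I'll check it in a crop and measure it.

```bash
cat > h.py <<'E'
import numpy as np, cv2
from station import monitor, optics
from scipy.spatial.transform import Rotation as Ro
def cloud(n,d):
    m=optics.camera_model(n); K=np.array(m["camera_matrix"]); h,w=d.shape
    u,v=np.meshgrid(np.arange(w),np.arange(h))
    p=cv2.undistortPoints(np.stack([u,v],-1).reshape(-1,1,2).astype(float),K,np.array(m["dist"])).reshape(h,w,2)
    c=np.dstack([p*d[...,None],d]); R=cv2.Rodrigues(np.array(m["rvec"]))[0]
    return (c-np.array(m["tvec"]).ravel())@R
def onplane(n,uv,z):
    m=optics.camera_model(n); K=np.array(m["camera_matrix"])
    p=cv2.undistortPoints(np.array(uv,float).reshape(-1,1,2),K,np.array(m["dist"])).reshape(-1,2)
    R=cv2.Rodrigues(np.array(m["rvec"]))[0]; o=-R.T@np.array(m["tvec"]).ravel()
    r=np.c_[p,np.ones(len(p))]@R
    return o+r*((z-o[2])/r[:,2])[:,None]
def rot():
    q=np.array(monitor.observe()["ee_rot"]); return Ro.from_quat(q[[1,2,3,0]]).as_matrix()
def rect(n,img,win,z,thr):
    x0,y0,x1,y1=win; m=(img[y0:y1,x0:x1].max(2)<thr).astype(np.uint8)
    k,l,s,_=cv2.connectedComponentsWithStats(m); i=1+s[1:,4].argmax()
    c=max(cv2.findContours((l==i).astype(np.uint8),cv2.RETR_EXTERNAL,cv2.CHAIN_APPROX_NONE)[0],key=cv2.contourArea).reshape(-1,2)+[x0,y0]
    P=onplane(n,c,z)[:,:2]*1000
    return cv2.minAreaRect(P.astype(np.float32)),s[i,4]
E
python3 - <<'E'
from h import *
img=cv2.imread("pics/top0.png"); d=np.load("pics/top0_d.npy"); P=cloud("top",d)
for t in (50,60,75): print("pad",rect("top",img,(175,155,238,205),.01,t))
print("pad z",np.median(P[174:186,190:222,2]), P[195:198,180:190,2].mean())
for nm,w in (("backleft",(262,98,294,124)),("backright",(414,98,434,122)),("frontright",(414,155,438,180))): print(nm,rect("top",img,w,.01,60))
# press upper body
pr=np.array([.631,-.153]); 
for n in("top","side"):
    Q=cloud(n,np.load(f"pics/{n}0_d.npy")).reshape(-1,3); q=(Q[:,:2]-pr)*1000; z=Q[:,2]*1000
    s=(abs(q[:,0])<140)&(abs(q[:,1])<200)&(np.load(f"pics/{n}0_d.npy").ravel()>0)
    for a,b in((62,110),(110,170),(170,230),(230,300),(300,400)):
        k=s&(z>a)&(z<b)&((np.hypot(q[:,0]+90,q[:,1]-150)>30)); 
        if k.sum(): print(n,a,b,k.sum(),np.percentile(q[k],[1,99],axis=0).round().tolist())
    k=s&(z>75)&(np.hypot(q[:,0]+87,q[:,1]-150)<35); print("knob",n,k.sum(),Q[k].mean(0).round(4),np.percentile(Q[k],[2,98],axis=0).round(4).tolist())
print(rot().round(3).tolist())
a=cv2.resize(img[90:250,170:330],None,fx=4,fy=4,interpolation=cv2.INTER_CUBIC)[:600]; cv2.imwrite("pics/crop0.png",a)
E
```

```text
pad (((509.58892822265625, 288.733642578125), (54.61177444458008, 134.0330810546875), 6.3065876960754395), np.int32(775))
pad (((509.6904602050781, 287.92462158203125), (56.49510955810547, 135.68087768554688), 6.218458652496338), np.int32(815))
pad (((509.58941650390625, 288.31024169921875), (57.98741149902344, 137.27134704589844), 6.514381408691406), np.int32(846))
pad z 0.009357771686546005 -0.0008709295680667853
backleft (((723.4154052734375, 62.19837188720703), (84.05226135253906, 54.56632995605469), 89.61866760253906), np.int32(487))
backright (((722.447265625, -384.74200439453125), (51.161895751953125, 58.895172119140625), 86.5280990600586), np.int32(299))
frontright (((543.539794921875, -378.89764404296875), (59.819114685058594, 59.19171905517578), 86.92245483398438), np.int32(362))
top 62 110 2882 [[-105.0, -163.0], [109.0, 164.0]]
top 110 170 191 [[-42.0, -6.0], [71.0, 25.0]]
top 170 230 139 [[-47.0, -2.0], [73.0, 25.0]]
top 230 300 747 [[-54.0, -48.0], [71.0, 38.0]]
top 300 400 1305 [[-49.0, -62.0], [71.0, 25.0]]
knob top 159 [ 0.5441 -0.0027  0.1027] [[0.5275, -0.0216, 0.0869], [0.5611, 0.0147, 0.1086]]
side 62 110 1887 [[-105.0, -150.0], [111.0, 166.0]]
side 110 170 277 [[-87.0, -147.0], [81.0, 56.0]]
side 170 230 355 [[-44.0, -1.0], [74.0, 28.0]]
side 230 300 545 [[-54.0, -44.0], [74.0, 41.0]]
side 300 400 491 [[-49.0, -57.0], [73.0, 29.0]]
knob side 105 [0.5434 0.0031 0.1024] [[0.5273, -0.0162, 0.085], [0.562, 0.0182, 0.1121]]
[[0.372, -0.0, -0.928], [0.928, -0.0, 0.372], [-0.0, -1.0, -0.0]]
```

View pics/crop0.png

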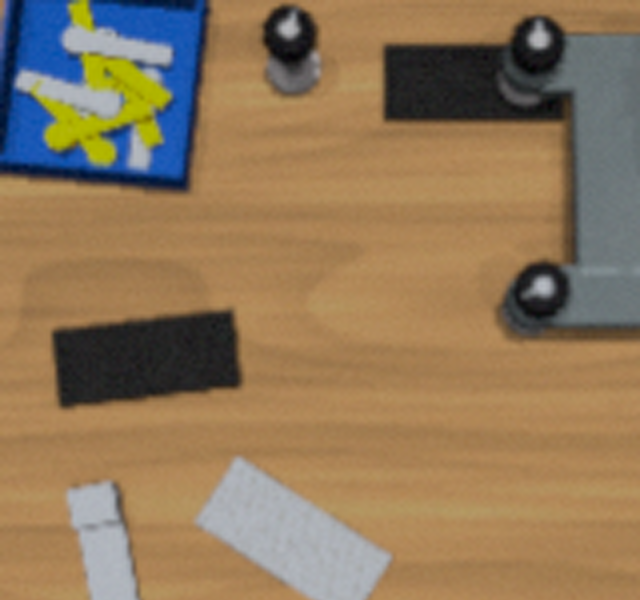

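The crop shows the loose black pad at crop (147,358), with the look-alike white ribbed plate at (295,525). The hanging knob is at (540,290) with no pad under it. The pad's centre is about (0.510, 0.289) with its long axis 6.3° off world y. I'll grasp it near its outer end.

```bash
python3 -m crank '[[[-60,0,-130],[0,5,0],-1],[[-156,0,-347],[0,10.3,0],-1],[[-156,0,-347],[0,10.3,0],-1],[[-156,0,-347],[0,10.3,0],-1],[[-156,0,-347],[0,10.3,0],-1],[[-156,0,-347],[0,10.3,0],-1],[[-156,0,-347],[0,10.3,0],-1],[[-156,0,-347],[0,10.3,0],-1]]' 30
python3 - <<'E'
from h import *
R=rot();p=np.array(monitor.observe()["tool_pos"]);print(p,R.round(3).tolist(),np.degrees(np.arctan2(R[1,0],R[0,0])))
print((R.T@(np.array([.5056,.3288,.06])-p)*1000).round(1))
E
```

```text
t: 2.3
tool_pos: [0.5056, 0.3297, 0.2054]
ee_rot: [0.706, -0.706, -0.039, 0.04]
wrist_force: [-0.0, 0.3, 0.6]
gripper_width: 1.001
[0.50558426 0.32972021 0.20535367] [[0.994, -0.001, -0.111], [0.111, 0.0, 0.994], [-0.0, -1.0, 0.0]] 6.390375957512714
[ -0.  145.4  -1. ]
```

```bash
python3 -m crank '[[[0,60,0],[0,0,0],-1],[[0,120,0],[0,0,0],-1],[[0,165,0],[0,0,0],-1],[[0,165,0],[0,0,0],-1]]' 30
python3 - <<'E'
from h import *
for n in ("top","side"):
    p,d=optics.capture(n); cv2.imwrite(f"pics/{n}1.png",p[:,:,::-1])
t=cv2.imread("pics/top1.png")[110:240,130:330]; s=cv2.imread("pics/side1.png")[180:310,160:320]
cv2.imwrite("pics/c1.png",np.vstack([cv2.resize(t,(460,299)),cv2.resize(s,(368,299)) if 0 else cv2.copyMakeBorder(cv2.resize(s,(368,299)),0,0,0,92,cv2.BORDER_CONSTANT)]))
R=rot();p=np.array(monitor.observe()["tool_pos"]);print(p)
E
```

```text
t: 2.8
tool_pos: [0.5013, 0.3298, 0.0366]
ee_rot: [-0.705, 0.707, 0.037, -0.043]
wrist_force: [-0.1, 0.4, -0.1]
gripper_width: 0.999
[0.50582273 0.33108646 0.04188311]
```

View pics/c1.png

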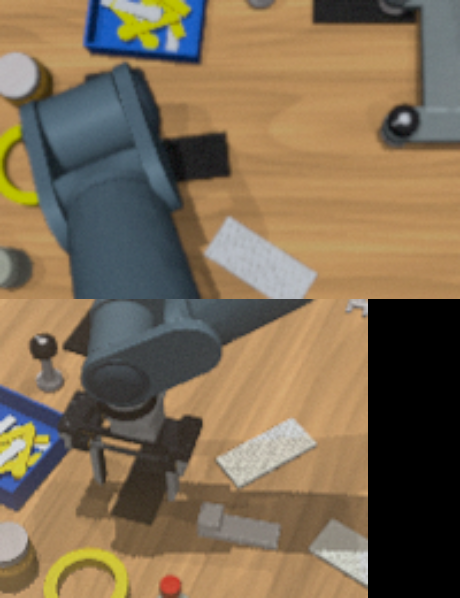

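The side view shows the fingers straddling the black pad's outer end, with the gauge block clear to the right. I'll lower and grip.

```bash
python3 -m crank '[[[0,25,0],[0,0,0],-1],[[0,36,0],[0,0,0],-1],[[0,37,0],[0,0,0],-1],[[0,37,0],[0,0,0],-1]]' 30
python3 -c "
from h import *
for i in range(1): s=monitor.observe(); print(s['tool_pos'],s['wrist_force'])"
```

```text
t: 3.4
tool_pos: [0.5066, 0.3301, 0.0048]
ee_rot: [0.706, -0.706, -0.04, 0.039]
wrist_force: [0.5, 0.1, 0.1]
gripper_width: 1.002
[0.50660989 0.33014134 0.00481059] [0.47024611 0.06151048 0.12708271]
```

```bash
python3 -m crank '[[[0,2,0],[0,0,0],-1],[[0,2,0],[0,0,0],0.3],[[0,2,0],[0,0,0],1],[[0,2,0],[0,0,0],1],[[0,2,0],[0,0,0],1],[[0,2,0],[0,0,0],1],[[0,2,0],[0,0,0],1],[[0,2,0],[0,0,0],1]]' 30
python3 -c "
from h import *
s=monitor.observe(); print(s['tool_pos'],s['wrist_force'],s['gripper_width']*94); R=rot(); print(np.degrees(np.arctan2(R[1,0],R[0,0])))"
```

```text
t: 4.4
tool_pos: [0.5056, 0.3297, 0.0014]
ee_rot: [-0.706, 0.706, 0.039, -0.039]
wrist_force: [-0.9, -0.2, 0.2]
gripper_width: 0.63
[0.50562103 0.32968692 0.00144833] [-0.91544828 -0.22188446  0.16294526] 59.2619264210123
6.382422401230168
```

```bash
python3 -m crank '[[[0,-12,0],[0,0,0],1],[[5,-12,-40],[0,0.5,0],1],[[12,-12,-90],[0,1.07,0],1],[[18,-12,-140],[0,1.07,0],1],[[20.5,-12,-158],[0,1.07,0],1],[[20.5,-12,-158],[0,1.07,0],1],[[20.5,-12,-158],[0,1.07,0],1]]' 30
python3 - <<'E'
from h import *
for n in ("top","side"):
    p,d=optics.capture(n); cv2.imwrite(f"pics/{n}2.png",p[:,:,::-1]); np.save(f"pics/{n}2_d.npy",d)
t=cv2.imread("pics/top2.png")[90:220,190:390]; s=cv2.imread("pics/side2.png")[120:250,140:300]
cv2.imwrite("pics/c2.png",np.vstack([cv2.resize(t,(460,299)),cv2.copyMakeBorder(cv2.resize(s,(368,299)),0,0,0,92,cv2.BORDER_CONSTANT)]))
s=monitor.observe(); print(s['tool_pos'],s['wrist_force'],s['gripper_width']*94); R=rot(); print(np.degrees(np.arctan2(R[1,0],R[0,0])))
E
```

```text
t: 5.28
tool_pos: [0.5434, 0.1761, 0.0135]
ee_rot: [0.707, -0.707, -0.0, 0.0]
wrist_force: [0.6, -0.2, -0.8]
gripper_width: 0.634
[0.54325793 0.17620032 0.01340066] [ 0.07988075  0.43064276 -1.75573926] 59.676063605131475
0.06585960580064074
```

View pics/c2.png

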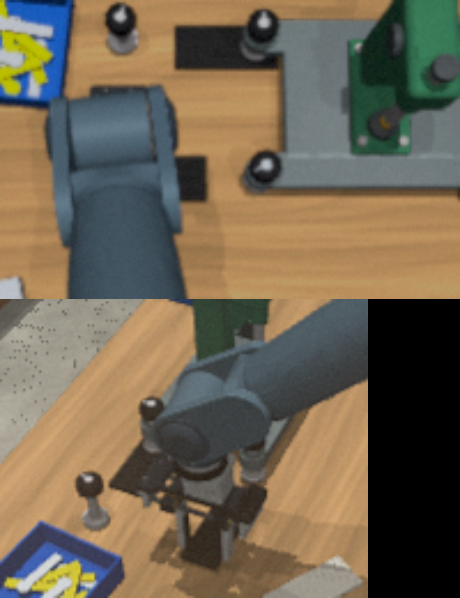

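```bash
python3 - <<'E'
from h import *
img=cv2.imread("pics/top2.png")
m=(img[150:185,270:292].max(2)<60).astype(np.uint8)
for r in m: print(''.join('#' if v else '.' for v in r))
d=np.load("pics/top2_d.npy"); P=cloud("top",d); 
print(P[160:175,272:276,2].mean())
b=img[150:185,272:276].max(2).mean(1); g=abs(np.diff(b)); print(b.round().astype(int).tolist())
E
```

```text
......................
......................
......................
......................
......................
......................
......................
......................
......................
#########.............
#########.............
#########.............
#########.............
#########.............
#########.............
#########.............
#########.............
#########.............
#########.............
#########.............
#########.............
#########.............
#########.............
#########.............
#########.............
#########.............
#########.............
......................
......................
......................
......................
......................
......................
......................
......................
0.021190229095331487
[182, 184, 185, 186, 189, 188, 179, 134, 65, 37, 31, 34, 34, 32, 36, 35, 36, 28, 33, 34, 34, 34, 32, 32, 30, 36, 40, 79, 130, 155, 157, 155, 156, 161, 168]
```

```bash
python3 - <<'E'
from h import *
# edges: rows top ~157.6, bottom ~177.4 (col 274); inner end col ~278.6 (row 167); compare knob/spare of the known net frame
print(onplane("top",[[274,157.5],[274,177.3],[278.7,167.5]],.0215).round(4).tolist())
for n in("top","side"):
  optics.capture(n)
  for o in ("foot_axis","foot_boss","press","press_head"): print(n,o,[(np.round(q["centre"],4).tolist(),round(q["conf"],2)) for q in optics.spot_point(o,n)])
# knob circle top from top image
img=cv2.imread("pics/top2.png"); w=img[145:182,285:325].max(2); m=(w<60).astype(np.uint8)
k,l,s,c=cv2.connectedComponentsWithStats(m); i=1+s[1:,4].argmax(); print(s[i],c[i]+[285,145])
print(onplane("top",[c[i]+[285,145]],.100))
E
```

```text
[[0.573, 0.0817, 0.0215], [0.5125, 0.0823, 0.0215], [0.5423, 0.0678, 0.0215]]
top foot_axis [([0.5479, -0.0036, 0.0664], 0.74)]
top foot_boss [([0.543, -0.0007, 0.0362], 0.67)]
top press [([0.6333, -0.1523, -0.0038], 0.93)]
top press_head [([0.6319, -0.1522, 0.2692], 0.75)]
side foot_axis [([0.5434, 0.1371, 0.0131], 0.59), ([0.5446, -0.0049, 0.0711], 0.56)]
side foot_boss [([0.5418, -0.005, 0.0398], 0.8)]
side press [([0.6285, -0.1535, -0.0037], 0.93)]
side press_head [([0.6306, -0.153, 0.272], 0.85)]
[ 13  11  14  16 113] [304.81415929 163.15044248]
[[ 0.54105251 -0.00173537  0.1       ]]
```

```bash
python3 -m crank '[[[0.5,8,0],[0,0,0],1],[[0.5,11.7,-5],[0,0,0],1],[[0.5,11.7,-20],[0,0,0],1],[[0.5,11.7,-40],[0,0,0],1],[[0.5,11.7,-60],[0,0,0],1],[[0.5,11.7,-80],[0,0,0],1],[[0.5,11.7,-96],[0,0,0],1],[[0.5,11.7,-104],[0,0,0],1]]' 30
python3 - <<'E'
from h import *
s=monitor.observe(); print(s['tool_pos'],s['wrist_force'],s['moment'],s['gripper_width']*94)
for n in ("top","side"):
    p,d=optics.capture(n); cv2.imwrite(f"pics/{n}3.png",p[:,:,::-1]); np.save(f"pics/{n}3_d.npy",d)
t=cv2.imread("pics/top3.png")[90:220,190:390]; s=cv2.imread("pics/side3.png")[120:250,140:300]
cv2.imwrite("pics/c3.png",np.vstack([cv2.resize(t,(460,299)),cv2.copyMakeBorder(cv2.resize(s,(368,299)),0,0,0,92,cv2.BORDER_CONSTANT)]))
E
```

```text
t: 6.88
tool_pos: [0.5441, 0.0697, 0.0018]
ee_rot: [0.707, -0.707, 0.001, -0.001]
wrist_force: [0.0, -0.5, -0.8]
gripper_width: 0.638
[0.54411159 0.0696584  0.00176661] [ 0.00239691 -0.5492476  -0.75736739] [0.02726495 0.06502746 0.02632354] 59.93466933352339
```

View pics/c3.png

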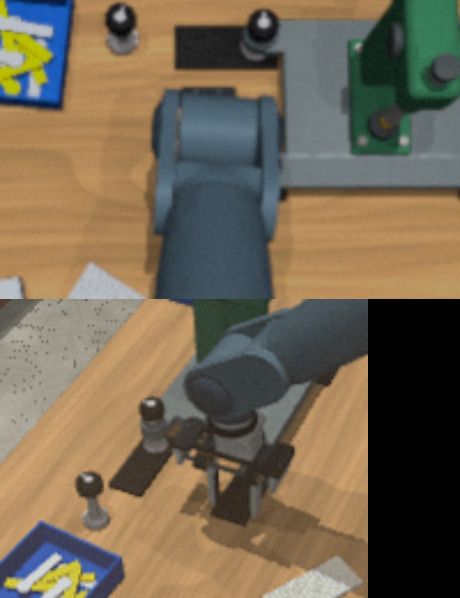

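```bash
python3 -m crank '[[[0,0,0],[0,0,0],0],[[0,0,0],[0,0,0],-1],[[0,0,0],[0,0,0],-1],[[0,0,0],[0,0,0],-1],[[0,-40,10],[0,0,0],-1],[[0,-100,40],[0,0,0],-1],[[0,-160,100],[0,0,0],-1],[[0,-160,150],[0,0,0],-1]]' 30
python3 - <<'E'
from h import *
s=monitor.observe(); print(s['tool_pos'],s['wrist_force'],s['moment'],s['gripper_width']*94, s['joint_pos'])
for n in ("top","side"):
    p,d=optics.capture(n); cv2.imwrite(f"pics/{n}4.png",p[:,:,::-1]); np.save(f"pics/{n}4_d.npy",d)
    print(n,[(np.round(q["centre"],4).tolist(),round(q["conf"],2)) for q in optics.spot_point("pad",n)])
t=cv2.imread("pics/top4.png")[90:220,190:390]; s=cv2.imread("pics/side4.png")[120:250,140:300]
cv2.imwrite("pics/c4.png",np.vstack([cv2.resize(t,(460,299)),cv2.copyMakeBorder(cv2.resize(s,(368,299)),0,0,0,92,cv2.BORDER_CONSTANT)]))
E
```

```text
t: 7.98
tool_pos: [0.5462, 0.2136, 0.1636]
ee_rot: [0.707, -0.707, -0.001, -0.003]
wrist_force: [-0.2, 0.5, -0.2]
gripper_width: 0.999
[0.54622201 0.2136441  0.16361033] [-0.24713017  0.46060657 -0.23822862] [-0.04890687  0.07118693  0.04779819] 93.8605351066865 [ 1.79753160e-01  1.35212813e-01  1.76342727e+00 -2.09435160e-04
  1.23638235e+00  1.82428064e-01]
top [([0.1805, 0.2962, 0.0012], 0.82), ([0.546, 0.0283, -0.0001], 0.69)]
side [([0.1829, 0.2947, -0.0008], 0.91), ([0.5454, 0.0292, -0.0006], 0.6)]
```

View pics/c4.png

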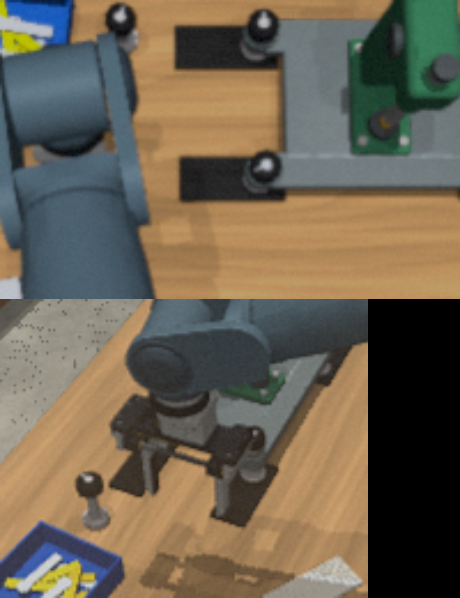

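The pad lies flat under the hanging foot, parallel to its neighbour and with its outer end at crop (180,180). Its centre is about (0.545, 0.030), so the foot sits well inside the pad. Next is the knob: I'll move above it and pre-turn the gripper counterclockwise.

```bash
python3 -m crank '[[[0,-10,-30],[0,-1.7,0],-1],[[0,-10,-80],[0,-3.4,0],-1],[[0,-10,-130],[0,-5.1,0],-1],[[-2.5,-10,-180],[0,-6.8,0],-1],[[-2.5,-10,-216],[0,-8.5,0],-1],[[-2.5,-10,-216],[0,-10.2,0],-1],[[-2.5,-10,-216],[0,-11.9,0],-1],[[-2.5,-10,-216],[0,-12,0],-1]]' 12
python3 -m crank '[[[0,0,0],[0,-1.7,0],-1],[[0,0,0],[0,-3.4,0],-1],[[0,0,0],[0,-5.1,0],-1],[[0,0,0],[0,-6.8,0],-1],[[0,0,0],[0,-8.5,0],-1],[[0,0,0],[0,-10.2,0],-1],[[0,0,0],[0,-11.9,0],-1],[[0,0,0],[0,-12,0],-1]]' 12
python3 - <<'E'
from h import *
s=monitor.observe(); optics.capture("side"); s=monitor.observe(); p=s['tool_pos']; R=rot()
print(p,s['wrist_force'],s['moment'],s['joint_pos'].round(3) if hasattr(s['joint_pos'],'round') else s['joint_pos'],np.degrees(np.arctan2(R[1,0],R[0,0])))
print(R.round(3).tolist(),(R.T@(np.array([.5437,-.003,.082])-p)*1000).round(1))
E
```

```text
t: 9.18
tool_pos: [0.5406, -0.0047, 0.1683]
ee_rot: [0.573, -0.572, -0.414, 0.415]
wrist_force: [0.1, 0.1, 0.3]
gripper_width: 1.0
t: 10.18
tool_pos: [0.5411, -0.0039, 0.1688]
ee_rot: [0.221, -0.22, -0.672, 0.672]
wrist_force: [0.5, -1.4, 0.0]
gripper_width: 1.004
[ 0.54114433 -0.00381574  0.16891711] [-0.33943559 -0.12157801 -0.63805061] [0.10952282 0.07803426 0.01487638] [-0.217  0.028  1.868 -0.     1.247 -2.725] 143.70756020470856
[[-0.806, -0.001, -0.592], [0.592, 0.0, -0.806], [0.001, -1.0, 0.0]] [-1.6 86.9 -2.2]
```

```bash
python3 -m crank '[[[-1.6,40,-2.2],[0,0,0],-1],[[-1.6,75,-2.2],[0,0,0],-1],[[-1.6,89,-2.2],[0,0,0],-1],[[-1.6,89,-2.2],[0,0,0],-1],[[-1.6,89,-2.2],[0,0,0],-1]]' 12
python3 - <<'E'
from h import *
for n in ("top","side"):
    p,d=optics.capture(n); cv2.imwrite(f"pics/{n}5.png",p[:,:,::-1])
s=monitor.observe(); p=s['tool_pos']; R=rot()
print(p,s['wrist_force'],s['moment'],(R.T@(np.array([.5437,-.003,.080])-p)*1000).round(1))
t=cv2.imread("pics/top5.png")[90:220,190:390]; s=cv2.imread("pics/side5.png")[120:220,160:260]
cv2.imwrite("pics/c5.png",cv2.resize(s,(600,600),interpolation=cv2.INTER_CUBIC))
E
```

```text
t: 10.85
tool_pos: [0.5453, -0.0029, 0.0819]
ee_rot: [-0.218, 0.22, 0.672, -0.672]
wrist_force: [-0.1, -0.2, 0.6]
gripper_width: 0.998
[ 0.54534249 -0.00287447  0.08203953] [-0.38290839 -0.1211541   0.43127499] [ 0.11067491  0.02353414 -0.00193414] [1.3 2.  1.1]
```

View pics/c5.png

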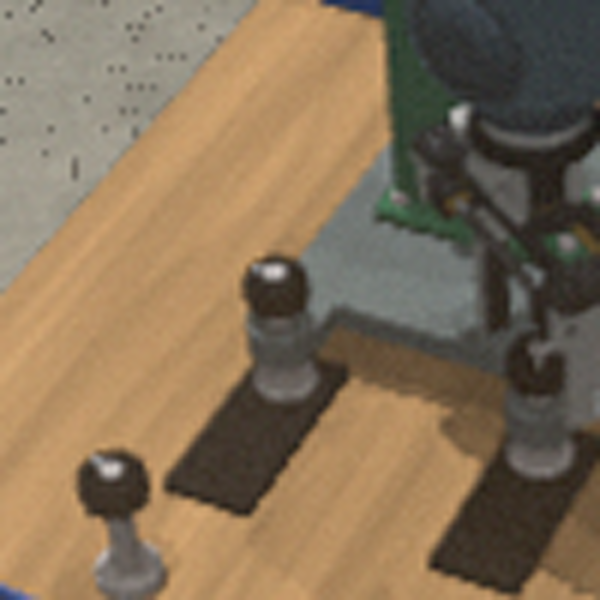

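The side crop shows the knob at (540,365) between the open fingers, and the whole foot disc at (540,455) over the pad. I'll close on the knob gently.

```bash
python3 -m crank '[[[0.7,2,0.5],[0,0,0],-0.3],[[0.7,2,0.5],[0,0,0],0.2],[[0.7,2,0.5],[0,0,0],1],[[0.7,2,0.5],[0,0,0],1],[[0.7,2,0.5],[0,0,0],1],[[0.7,2,0.5],[0,0,0],1],[[0.7,2,0.5],[0,0,0],1],[[0.7,2,0.5],[0,0,0],1]]' 12
python3 - <<'E'
from h import *
s=monitor.observe(); p=np.array(s['tool_pos']); R=rot()
print(p,s['wrist_force'],s['moment'],s['gripper_width']*94,R.T@np.array(s['wrist_force']))
E
```

```text
t: 11.95
tool_pos: [0.5435, -0.0027, 0.0784]
ee_rot: [0.219, -0.219, -0.672, 0.672]
wrist_force: [0.9, -0.1, -0.9]
gripper_width: 0.43
[ 0.5434874  -0.00274222  0.07844138] [ 0.8675222  -0.07932546 -0.92117248] [-0.04855291 -0.1673581   0.02304265] 40.463065992135995 [-0.74772831  0.92158213 -0.44613314]
```

```bash
python3 -m crank '[[[0,0.1,0],[0,1.6,0],1],[[0,0.2,0],[0,3.2,0],1],[[0,0.3,0],[0,4.8,0],1],[[0,0.4,0],[0,6.4,0],1],[[0,0.5,0],[0,8,0],1],[[0,0.6,0],[0,9.6,0],1],[[0,0.8,0],[0,11.2,0],1],[[0,0.9,0],[0,12.8,0],1]]' 12
cat > st.py <<'E'
from h import *
s=monitor.observe(); R=rot()
print("t",round(s['t'],2),"F",np.round(s['wrist_force'],1),"M",np.round(s['moment'],3),"yaw",round(np.degrees(np.arctan2(R[1,0],R[0,0])),1),"p",np.round(s['tool_pos'],4),"w",round(s['gripper_width']*94,1),"j6",round(s['joint_pos'][5],3))
E
python3 st.py
```

```text
t: 12.95
tool_pos: [0.5434, -0.0023, 0.0775]
ee_rot: [0.59, -0.59, -0.39, 0.389]
wrist_force: [1.2, 1.0, 0.3]
gripper_width: 0.434
t 12.95 F [1.2 1.  0.3] M [ 0.132 -0.187 -0.007] yaw 66.8 p [ 0.5434 -0.0023  0.0775] w 40.8 j6 -1.38
```

```bash
python3 - <<'E'
from h import *
for n in ("side",):
    p,d=optics.capture(n); cv2.imwrite(f"pics/{n}6.png",p[:,:,::-1])
s=cv2.imread("pics/side6.png")[120:220,160:260]
cv2.imwrite("pics/c6.png",cv2.resize(s,(600,600),interpolation=cv2.INTER_CUBIC))
E
python3 st.py
```

```text
t 13.0 F [ 1.5  0.4 -0.4] M [ 0.18  -0.223 -0.036] yaw 66.6 p [ 0.5434 -0.0023  0.0776] w 40.9 j6 -1.377
```

View pics/c6.png

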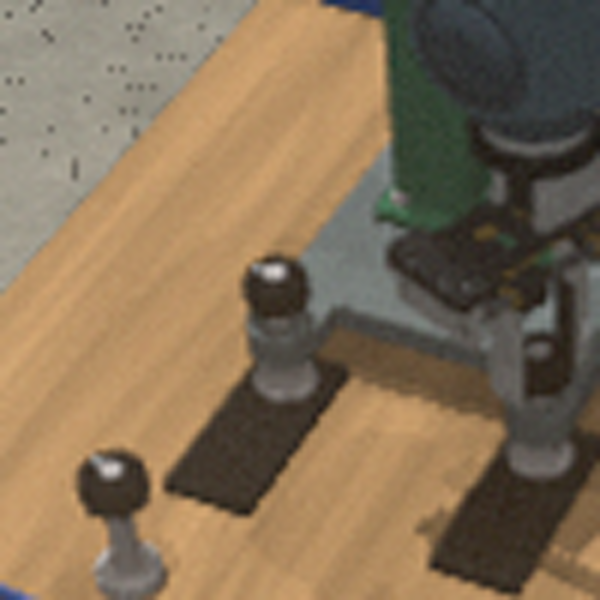

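The gripper grips and turns the knob with only about 1 N side force. I'll continue.

```bash
python3 -m crank '[[[0,0.1,0],[0,1.6,0],1],[[0,0.2,0],[0,3.2,0],1],[[0,0.3,0],[0,4.8,0],1],[[0,0.4,0],[0,6.4,0],1],[[0,0.5,0],[0,8,0],1],[[0,0.6,0],[0,9.6,0],1],[[0,0.8,0],[0,11.2,0],1],[[0,0.9,0],[0,12.8,0],1]]' 12 >/dev/null;python3 st.py
python3 -m crank '[[[0,0.1,0],[0,1,0],1],[[0,0.15,0],[0,2,0],1],[[0,0.2,0],[0,3,0],1],[[0,0.25,0],[0,4,0],1]]' 12 >/dev/null;python3 st.py
python3 -m crank '[[[0,0.1,0],[0,1,0],1],[[0,0.15,0],[0,2,0],1]]' 12 >/dev/null;python3 st.py
```

```text
t 14.0 F [ 2.3  1.  -2.2] M [ 0.222 -0.352  0.098] yaw -9.8 p [ 0.5438 -0.0022  0.0768] w 40.5 j6 -0.042
t 14.5 F [ 2.4  2.3 -2.7] M [ 0.186 -0.395 -0.   ] yaw -33.7 p [ 0.5439 -0.0022  0.0765] w 40.7 j6 0.374
t 14.75 F [ 2.5  0.4 -1.4] M [ 0.157 -0.519 -0.005] yaw -45.7 p [ 0.544  -0.0023  0.0763] w 40.9 j6 0.584
```

```bash
sed -i 's/^print(/print("tau6",np.round(s["tau"][5],3),/' st.py
for i in 1; do :; done
python3 -m crank '[[[0,0.05,0],[0,0.7,0],1]]' 12 >/dev/null;python3 st.py
python3 -m crank '[[[0,0.05,0],[0,0.7,0],1]]' 12 >/dev/null;python3 st.py
python3 -m crank '[[[0,0.05,0],[0,0.7,0],1]]' 12 >/dev/null;python3 st.py
python3 -m crank '[[[0,0.05,0],[0,0.7,0],1]]' 12 >/dev/null;python3 st.py
python3 -m crank '[[[0,0.05,0],[0,0.7,0],1]]' 12 >/dev/null;python3 st.py
python3 -m crank '[[[0,0.05,0],[0,0.7,0],1]]' 12 >/dev/null;python3 st.py
```

```text
tau6 -0.394 t 14.88 F [ 3.5  1.3 -2.3] M [ 0.122 -0.474  0.064] yaw -49.8 p [ 0.544  -0.0023  0.0763] w 40.4 j6 0.656
tau6 -0.44 t 15.0 F [ 2.5  0.5 -2.2] M [ 0.112 -0.464  0.018] yaw -54.0 p [ 0.544  -0.0023  0.0763] w 40.5 j6 0.729
tau6 -0.44 t 15.12 F [ 3.   0.7 -2.1] M [ 0.125 -0.487  0.038] yaw -58.2 p [ 0.5441 -0.0024  0.0762] w 40.2 j6 0.803
tau6 -0.44 t 15.25 F [ 3.6  1.1 -1.4] M [ 0.132 -0.449  0.101] yaw -62.4 p [ 0.5441 -0.0024  0.0762] w 40.6 j6 0.876
tau6 -0.44 t 15.38 F [ 2.6  1.1 -1.9] M [ 0.051 -0.468  0.099] yaw -66.6 p [ 0.544  -0.0024  0.0761] w 41.2 j6 0.949
tau6 -0.441 t 15.5 F [ 3.3  0.7 -1.3] M [ 0.085 -0.471  0.068] yaw -70.8 p [ 0.5441 -0.0024  0.0761] w 40.6 j6 1.023
```

tau6 is a very clean signal: it holds steady at -0.440 while the knob turns freely. I'll go on in small steps and stop when it rises.

```bash

python3 -m crank '[[[0,0.05,0],[0,0.7,0],1],[[0,0.1,0],[0,1.4,0],1]]' 12 >/dev/null;python3 st.py
python3 -m crank '[[[0,0.05,0],[0,0.7,0],1],[[0,0.1,0],[0,1.4,0],1]]' 12 >/dev/null;python3 st.py
```

```text
tau6 -0.441 t 15.75 F [ 3.3  0.9 -1.4] M [ 0.072 -0.487  0.081] yaw -79.2 p [ 0.5441 -0.0025  0.076 ] w 41.0 j6 1.169
tau6 -0.441 t 16.0 F [ 3.5  0.  -1.7] M [ 0.006 -0.491  0.063] yaw -87.6 p [ 0.5441 -0.0026  0.0759] w 41.0 j6 1.316
```

```bash

python3 -m crank '[[[0,0.05,0],[0,0.7,0],1],[[0,0.1,0],[0,1.4,0],1]]' 12 >/dev/null;python3 st.py
python3 -m crank '[[[0,0.05,0],[0,0.7,0],1],[[0,0.1,0],[0,1.4,0],1]]' 12 >/dev/null;python3 st.py
```

```text
tau6 -0.441 t 16.25 F [ 3.4  1.2 -2. ] M [ 0.046 -0.453  0.026] yaw -96.0 p [ 0.5441 -0.0026  0.0758] w 40.8 j6 1.462
tau6 -0.441 t 16.5 F [ 3.7  0.5 -1.9] M [-0.037 -0.454 -0.01 ] yaw -104.4 p [ 0.5441 -0.0026  0.0757] w 40.9 j6 1.609
```

```bash

python3 -m crank '[[[0,0.05,0],[0,0.7,0],1],[[0,0.1,0],[0,1.4,0],1]]' 12 >/dev/null;python3 st.py
python3 -m crank '[[[0,0.05,0],[0,0.7,0],1],[[0,0.1,0],[0,1.4,0],1]]' 12 >/dev/null;python3 st.py
```

```text
tau6 -0.441 t 16.75 F [ 2.6  0.4 -2.1] M [-0.049 -0.382  0.06 ] yaw -112.8 p [ 0.544  -0.0027  0.0756] w 40.5 j6 1.756
tau6 -0.442 t 17.0 F [ 3.5  0.6 -1.7] M [-0.06  -0.355  0.063] yaw -121.2 p [ 0.544  -0.0027  0.0755] w 40.9 j6 1.902
```

```bash

python3 -m crank '[[[0,0.05,0],[0,0.7,0],1],[[0,0.1,0],[0,1.4,0],1]]' 12 >/dev/null;python3 st.py
python3 -m crank '[[[0,0.05,0],[0,0.7,0],1],[[0,0.1,0],[0,1.4,0],1]]' 12 >/dev/null;python3 st.py
```

```text
tau6 -0.442 t 17.25 F [ 2.6 -0.3 -1.3] M [-0.112 -0.3    0.038] yaw -129.6 p [ 0.544  -0.0028  0.0754] w 40.5 j6 2.049
tau6 -0.441 t 17.5 F [ 2.7 -0.8 -1.7] M [-0.06  -0.277  0.026] yaw -138.0 p [ 0.544  -0.0028  0.0753] w 40.5 j6 2.196
```

```bash

python3 -m crank '[[[0,0.05,0],[0,0.7,0],1],[[0,0.1,0],[0,1.4,0],1]]' 12 >/dev/null;python3 st.py
python3 -m crank '[[[0,0.05,0],[0,0.7,0],1],[[0,0.1,0],[0,1.4,0],1]]' 12 >/dev/null;python3 st.py
```

```text
tau6 -0.442 t 17.75 F [ 1.6 -0.1 -1.5] M [-0.082 -0.259  0.016] yaw -146.4 p [ 0.5439 -0.0028  0.0752] w 40.9 j6 2.342
tau6 -0.426 t 18.0 F [ 1.7 -0.7 -1.2] M [-0.097 -0.239  0.026] yaw -154.8 p [ 0.5438 -0.0029  0.0751] w 40.6 j6 2.489
```

```bash

python3 -m crank '[[[0,0.05,0],[0,0.7,0],1],[[0,0.1,0],[0,1.4,0],1]]' 12 >/dev/null;python3 st.py
```

```text
tau6 -0.415 t 18.25 F [ 2.  -0.2 -0.5] M [-0.043 -0.192  0.089] yaw -163.2 p [ 0.5438 -0.0029  0.0751] w 40.7 j6 2.635
```

No resistance yet after 307° (about 3.4 mm), and joint 6 is near its limit. I'll let go, turn back and regrip.

```bash

python3 -m crank '[[[0,0,0],[0,0,0],0],[[0,0,0],[0,0,0],-1],[[0,0,0],[0,0,0],-1],[[0,0,0],[0,0,0],-1]]' 12 >/dev/null;python3 st.py
python3 -m crank '[[[0,0,0],[0,-1.7,0],-1],[[0,0,0],[0,-3.4,0],-1],[[0,0,0],[0,-5.1,0],-1],[[0,0,0],[0,-6.8,0],-1],[[0,0,0],[0,-8.5,0],-1],[[0,0,0],[0,-10.2,0],-1],[[0,0,0],[0,-11.9,0],-1],[[0,0,0],[0,-12,0],-1]]' 12 >/dev/null;python3 st.py
python3 -m crank '[[[0,0,0],[0,-1.7,0],-1],[[0,0,0],[0,-3.4,0],-1],[[0,0,0],[0,-5.1,0],-1],[[0,0,0],[0,-6.8,0],-1],[[0,0,0],[0,-8.5,0],-1],[[0,0,0],[0,-10.2,0],-1],[[0,0,0],[0,-11.9,0],-1],[[0,0,0],[0,-12,0],-1]]' 12 >/dev/null;python3 st.py
python3 - <<'E'
from h import *
p,d=optics.capture("side"); cv2.imwrite("pics/side7.png",p[:,:,::-1])
s=cv2.imread("pics/side7.png")[120:220,160:260]
cv2.imwrite("pics/c7.png",cv2.resize(s,(600,600),interpolation=cv2.INTER_CUBIC))
R=rot(); print(R.round(3).tolist())
E
```

```text
tau6 -0.005 t 18.75 F [-0.   0.2  0.4] M [ 0.112  0.12  -0.019] yaw -163.2 p [ 0.5432 -0.0026  0.0748] w 73.8 j6 2.635
tau6 -0.278 t 19.75 F [ 0.6 -0.3  0.4] M [0.014 0.15  0.013] yaw -91.3 p [ 0.5432 -0.0026  0.0748] w 94.1 j6 1.38
tau6 -0.266 t 20.75 F [ 0.2 -0.2  0.5] M [-0.13   0.115  0.034] yaw -19.4 p [ 0.5433 -0.0026  0.0748] w 94.3 j6 0.126
[[0.943, -0.0, 0.333], [-0.333, 0.0, 0.943], [-0.0, -1.0, -0.0]]
```

View pics/c7.png

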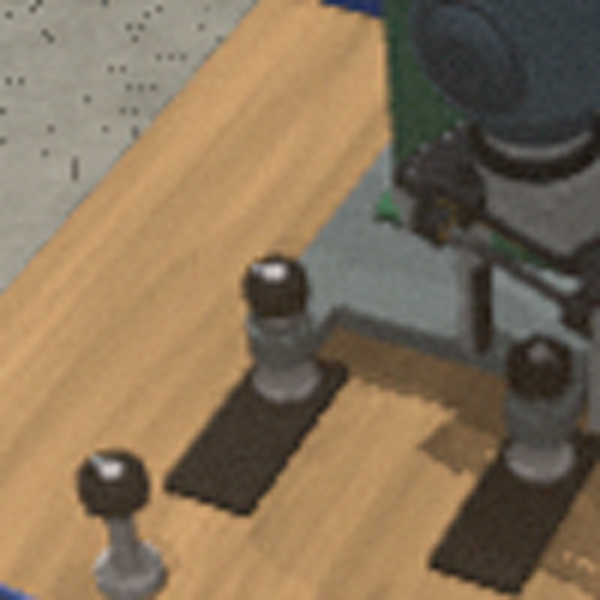

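The foot disc at (540,455) looks nearly down on the pad, and the knob is free and upright. I'll regrip and creep on.

```bash

python3 -m crank '[[[0,0,0],[0,0,0],0],[[0,0,0],[0,0,0],1],[[0,0,0],[0,0,0],1],[[0,0,0],[0,0,0],1],[[0,0,0],[0,0,0],1],[[0,0,0],[0,0,0],1],[[0,0,0],[0,0,0],1]]' 12 >/dev/null;python3 st.py
python3 -m crank '[[[0,0.05,0],[0,0.35,0],1]]' 12 >/dev/null;python3 st.py
python3 -m crank '[[[0,0.05,0],[0,0.35,0],1]]' 12 >/dev/null;python3 st.py
python3 -m crank '[[[0,0.05,0],[0,0.35,0],1]]' 12 >/dev/null;python3 st.py
```

```text
tau6 -0.001 t 21.68 F [ 2.2 -0.5 -2.4] M [-0.13  -0.163  0.004] yaw -19.2 p [ 0.5436 -0.0028  0.0749] w 40.8 j6 0.122
tau6 -0.251 t 21.8 F [ 2.6 -1.6 -1.5] M [-0.154 -0.233  0.001] yaw -21.4 p [ 0.5436 -0.0027  0.0749] w 40.8 j6 0.161
tau6 -0.173 t 21.93 F [ 1.9 -1.3 -1.4] M [-0.138 -0.24   0.048] yaw -23.6 p [ 0.5436 -0.0027  0.0748] w 40.6 j6 0.198
tau6 -0.168 t 22.05 F [ 2.5 -0.8 -1. ] M [-0.146 -0.276  0.063] yaw -25.7 p [ 0.5436 -0.0027  0.0748] w 41.2 j6 0.235
```

```bash

python3 -m crank '[[[0,0,0],[0,0.7,0],1]]' 12 >/dev/null;python3 st.py
python3 -m crank '[[[0,0,0],[0,0.7,0],1]]' 12 >/dev/null;python3 st.py
```

```text
tau6 -0.457 t 22.18 F [ 2.4 -0.6 -1.3] M [-0.199 -0.296  0.065] yaw -29.9 p [ 0.5435 -0.0027  0.0747] w 40.6 j6 0.309
tau6 -0.398 t 22.3 F [ 2.3 -0.6 -1.9] M [-0.141 -0.274  0.091] yaw -34.1 p [ 0.5435 -0.0027  0.0747] w 40.3 j6 0.382
```

```bash

python3 -m crank '[[[0,0,0],[0,0.7,0],1]]' 12 >/dev/null;python3 st.py
python3 -m crank '[[[0,0,0],[0,0.7,0],1]]' 12 >/dev/null;python3 st.py
```

```text
tau6 -0.391 t 22.43 F [ 2.9 -1.3 -1.5] M [-0.084 -0.33   0.055] yaw -38.3 p [ 0.5435 -0.0027  0.0747] w 40.7 j6 0.456
tau6 -0.385 t 22.55 F [ 2.  -1.3 -1.3] M [-0.138 -0.332  0.118] yaw -42.5 p [ 0.5435 -0.0027  0.0746] w 40.8 j6 0.529
```

```bash

python3 -m crank '[[[0,0,0],[0,0.7,0],1]]' 12 >/dev/null;python3 st.py
python3 -m crank '[[[0,0,0],[0,0.7,0],1]]' 12 >/dev/null;python3 st.py
```

```text
tau6 -0.378 t 22.68 F [ 3.3 -0.3 -2.1] M [-0.107 -0.329  0.109] yaw -46.7 p [ 0.5435 -0.0026  0.0746] w 40.1 j6 0.602
tau6 -0.371 t 22.8 F [ 3.1 -1.1 -2.8] M [-0.151 -0.342  0.163] yaw -50.9 p [ 0.5435 -0.0027  0.0746] w 40.9 j6 0.675
```

The resistance is clear: |tau6| has moved off its free level of 0.442 to 0.371, falling steadily, and Mz has risen from about 0.05 to 0.13. That puts the pressing force at roughly 3–7 N. I'll stop here, let go and retreat.

```bash

python3 -m crank '[[[0,0,0],[0,0,0],1],[[0,0,0],[0,0,0],0],[[0,0,0],[0,0,0],-1],[[0,0,0],[0,0,0],-1],[[0,0,0],[0,0,0],-1],[[0,0,0],[0,0,0],-1]]' 12 >/dev/null;python3 st.py
python3 - <<'E'
from h import *
R=rot();print((R.T@np.array([-.06,.2,0])*1000).round(), R.round(2).tolist())
E
python3 -m crank '[[[0,-40,0],[0,0,0],-1],[[0,-90,0],[0,0,0],-1],[[0,-130,0],[0,0,0],-1],[[0,-130,0],[0,0,0],-1]]' 12 >/dev/null;python3 st.py
```

```text
tau6 -0.001 t 23.55 F [-0.3 -0.1  0.1] M [-0.047  0.136  0.011] yaw -50.7 p [ 0.5433 -0.0026  0.0747] w 83.4 j6 0.672
[-193.    0.   80.] [[0.63, -0.0, 0.77], [-0.77, 0.0, 0.63], [-0.0, -1.0, -0.0]]
tau6 -0.0 t 24.05 F [-0.2  0.9 -0.3] M [-0.011  0.121 -0.015] yaw -50.7 p [ 0.5456 -0.0031  0.2088] w 94.0 j6 0.672
```

```bash

python3 -m crank '[[[-50,0,20],[0,0,0],-1],[[-100,0,40],[0,0,0],-1],[[-150,0,60],[0,0,0],-1],[[-193,0,80],[0,0,0],-1],[[-193,0,80],[0,0,0],-1],[[-193,0,80],[0,0,0],-1]]' 12 >/dev/null;python3 st.py
python3 - <<'E'
from h import *
for n in ("top","side"):
    p,d=optics.capture(n); cv2.imwrite(f"pics/{n}8.png",p[:,:,::-1]); np.save(f"pics/{n}8_d.npy",d)
    for o in ("pad","foot_boss","clip_tray","spare_foot","gauge_block","wrench"): print(n,o,[(np.round(q["centre"],3).tolist(),round(q["conf"],2)) for q in optics.spot_point(o,n)])
img=cv2.imread("pics/top8.png"); m=img[150:185,262:330].max(2)
t=img[90:220,190:390]; s=cv2.imread("pics/side8.png")[120:250,140:300]
cv2.imwrite("pics/c8.png",np.vstack([cv2.resize(t,(460,299)),cv2.copyMakeBorder(cv2.resize(s,(368,299)),0,0,0,92,cv2.BORDER_CONSTANT)]))
s=cv2.imread("pics/side8.png")[140:220,190:290]; cv2.imwrite("pics/c9.png",cv2.resize(s,(750,600),interpolation=cv2.INTER_CUBIC))
E
```

```text
tau6 -0.001 t 24.8 F [ 0.3 -0.1 -0.3] M [-0.067  0.137  0.037] yaw -50.7 p [0.4827 0.1969 0.2035] w 94.1 j6 1.055
top pad [([0.182, 0.296, 0.002], 0.88), ([0.544, 0.029, -0.0], 0.81), ([0.501, 0.479, -0.002], 0.5)]
top foot_boss [([0.545, 0.002, 0.035], 0.94)]
top clip_tray [([0.723, 0.327, -0.001], 0.96)]
top spare_foot [([0.738, 0.178, -0.0], 0.52), ([0.501, 0.482, 0.001], 0.18)]
top gauge_block [([0.355, 0.316, 0.002], 0.6)]
top wrench [([0.343, -0.243, 0.001], 0.88)]
side pad [([0.18, 0.296, -0.004], 0.9), ([0.37, 0.184, -0.0], 0.7), ([0.543, 0.034, 0.001], 0.59)]
side foot_boss [([0.544, -0.002, 0.037], 0.73), ([0.358, 0.318, 0.004], 0.45)]
side clip_tray [([0.74, 0.178, -0.006], 0.65), ([0.722, 0.331, -0.0], 0.64)]
side spare_foot [([0.74, 0.178, -0.002], 0.53)]
side gauge_block [([0.353, 0.316, 0.004], 0.78), ([0.546, 0.032, 0.002], 0.71)]
side wrench [([0.341, -0.242, -0.003], 0.45)]
```

View pics/c8.png

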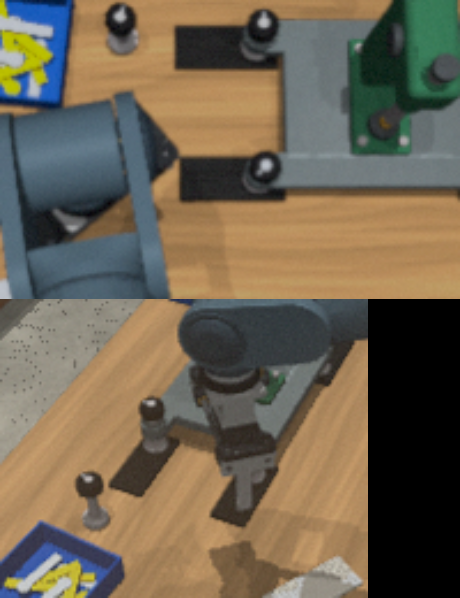

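View pics/c9.png

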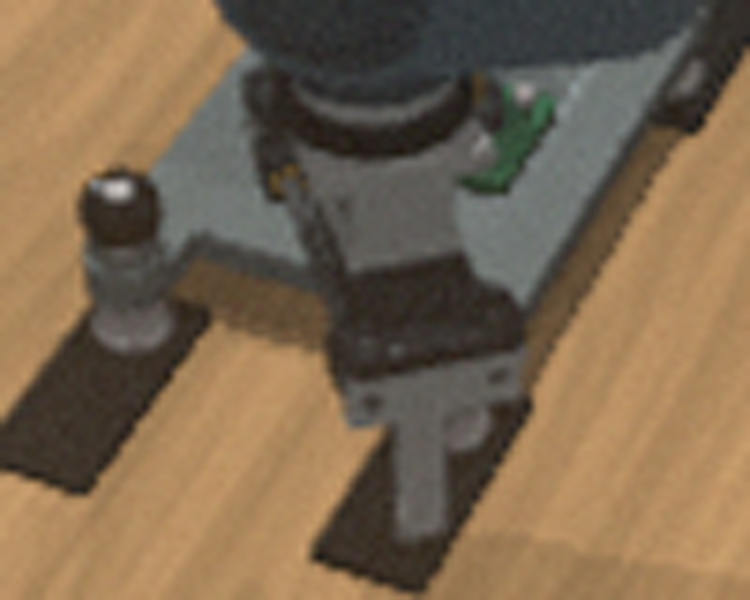

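View pics/top8.png

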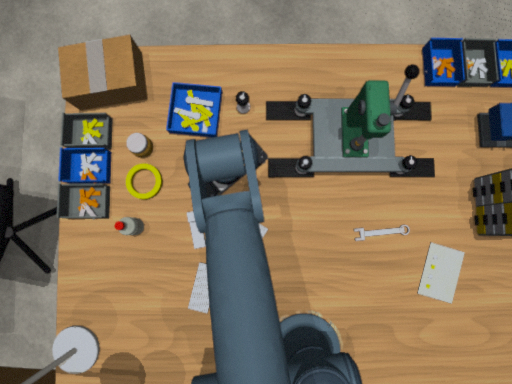

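```bash
python3 - <<'E'
from h import *
for i in (0,4,8):
    P=cloud("top",np.load(f"pics/top{i}_d.npy")); print(i,[np.median(P[r:r+8,c:c+8,2]).round(4) for r,c in((159,301),(98,301),(159,404))])
E
```

```text
0 [np.float64(0.1044), np.float64(0.1037), np.float64(0.1036)]
4 [np.float64(0.105), np.float64(0.1037), np.float64(0.1024)]
8 [np.float64(0.1013), np.float64(0.1035), np.float64(0.103)]
```

```bash
python3 -c "
from station import hand_in
print(hand_in())"; python3 st.py
```

```text
the job is handed in; nothing more can be done
None
the job is handed in; nothing more can be done
```

I laid the black pad flat under the hanging foot and screwed the foot down about 340° clockwise, with one regrip. I stopped once resistance was clear, let go, backed away and handed the job in at about 25 s.

**Pad:** In the last pictures it lies parallel to its neighbour, with the foot well inside it. Its centre is about (0.544, 0.031) and the foot axis about (0.544, -0.003). The inner end of the pad reaches about 14 mm past the foot's edge, worked out from the arm's position because it is hidden from the cameras.

**Foot:** Resistance began after about 295–300° of turning, and I turned about 45° past that to be sure of it.
- **Pressing force:** my estimates disagree somewhat. The torque readings suggest 3–4 N, and the angle turned after contact suggests about 7 N. All of these are light.
- **Sink:** the camera depth shows the knob 3.1–3.7 mm lower, against about 3.8 mm expected from the turning. That is within the camera's noise.
- **Contact not seen:** the gripper partly hid the foot in the last side picture, so the contact itself rests on the torque readings.

**Everything else:** the tray, wrench, spare foot and gauge block were found where they started. The bottle, jar and reel look unmoved in the top picture. The gripper was open at the end, about 0.2 m above the table and touching nothing.

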